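Clamp a spoon blank in the carving fixture

TASK

Lay the pale spoon blank (the one with the pencilled spoon) flat on the green carving fixture, pencilled face up, butted against all three brass dogs. Then swing the clamp arm in over it to its stop, and screw the red knob down clockwise until it stops tight, so that the blank is clamped. Leave the dark offcut and the gouge beyond the fixture where they are.

Things in the scene. Friction and masses are not known exactly. Their poses are not given: they have to be found in the camera images.
- blank: Pale lime-wood spoon blank with a spoon pencilled on its top: a block 56 (x) x 160 (y) x 30 (z) mm, about 0.14 kg. Origin at the centre of its underside, z up, y along its length; it may lie in the fixture either end first. Starts loose on the bench, to the left or the right of the fixture.
- seat (a point): Point on the top of the fixture's bed, 30 mm above the bench, where the centre of the blank's underside lies when it is butted against the dogs. x points across the blank's place towards the clamp pillar (away from the robot when the yaw is 0), y along the blank's place to the left, z up. The blank's length lies along y.
- fixture: Fixed green board, 30 mm thick, straight below the seat and with its axes; x from -75 to 165 mm, y +-125 mm. Three round brass dogs, 22 mm across, stand 16 mm above it with centres at (39, 50), (39, -50) and (0, 91) mm, so that they touch the seated blank's +x long side (two) and +y end (one). The steel clamp pillar, 36 mm across (flange 56 mm), stands at (130, 0) mm.
- swing_arm (a joint): Swing of the clamp arm about the pillar, rad. 0 = at its stop, screw over the seat; grows anticlockwise from above to 1.9. Starts parked at 1.2 to 1.75, towards the seat's -y side: swing it in clockwise. Knob axis 130 mm from the pillar's. Arm 34 mm wide (42 round the screw), 90 to 112 mm above the bench, hub top 121 mm. Friction 0.25 N m: moved by its knob with 2 to 4 N, stays where left.
- screw (a joint): Turn of the red knob, rad, growing clockwise from above. 0 = screwed right up, 4.0 = hard stop, tight; starts at 0.4 to 1.4. Knob and pad sink 2.5 mm per rad (10 mm in all). The pad meets the seated blank at 3.0; at the stop the collar under the knob sits on the arm and the sprung pad (9 N per mm) presses with about 20 N. Friction 0.15 N m; it does not turn back by itself.
- knob_grip (a point): Centre of the red knurled knob, where to grip it: round, 50 mm across, 30 mm high (15 mm above and below), axis vertical, a white line on top. It is 151 mm above the bench at screw = 0, 141 mm at 4.0. Below the knob is a collar 26 mm across, so its underside stays 14 mm or more above the arm. Grip it at any yaw; fingers opened to 85 mm can turn round it freely.
- pad: Round black rubber pad under the screw, 38 mm across, 10 mm thick; origin at the centre of its underside. It does not rotate with the knob. It hangs 4 to 6.5 mm clear of the blank's top as the screw starts.
- offcut: Dark walnut offcut, 50 x 140 (y) x 36 mm, origin at the centre of its underside; lies on the other side of the fixture from the blank; leave it.
- gouge: Gouge with a wooden handle lying on the bench, 235 mm long, 26 mm thick, beyond the fixture; origin at the front end of its handle; leave it.
Not all that is in view belongs to the job. Several things look just like the blank: the one meant starts farthest from the robot's base.

How it is judged:
By the outcome, as a careful person would: the job done as asked, in the order asked, and still so for the second after the job is handed in, with the robot touching nothing.
It also fails if it takes over 72 s, if anything falls off the work surface, if the arm or the gripper's body presses on something with over 40 N, if the wrist force passes 120 N, or if a joint passes its speed limit or range.

ROBOT

A 6-joint arm with a two-finger parallel gripper is mounted at the origin on the work surface. World frame = base frame: x ahead of the robot, y to its left, z up, the work surface at z = 0. Lengths are in m, angles in degrees, forces in N, time in s.
With the tool pointing down it reaches from about 0.375 to 0.925 m from the base axis. Payload 5.7 kg.
Tool frame: the origin (TCP) lies midway between the tips of the shut fingers; the grasp point (between the pads) lies 19 mm behind it (bot.hold_point_z is the distance from the TCP to the grasp point, in m); z points along the fingers, y is the line along which they close (so a half turn about z gives the same grasp; the last joint's range is limited). The gripper opens to 85 mm and grips with 20 to 120 N. Pads are 22 mm wide; open, the fingers measure 114 mm over their backs; the gripper's body (76 mm by 85 mm) begins 54 mm behind the grasp point. The pads swing forward as they close: fully open they stand 13 mm farther back than shut.
Start: joints at [67.202, 20.558, 86.54, -0, 72.909, -6.595], TCP at [0.167, 0.576, 0.231] pointing down, gripper open.
Joint ranges: [-170.27, 170.27], [-57.76, 135], [12.27, 136.19], [-55.21, 235.2], [11.17, 155.16], [-170.74, 170.74]. Speed limits (degrees/s): [136.94, 136.94, 180, 180, 180, 180].

INTERFACE

Orientations are given as a 3x3 rotation matrix whose columns are the frame's x, y, z axes.
In Python, from rig import bot, capture, calibration, workorder gives the robot as it stands.
- The arm moves only by the tool play_rows, never from a script. Its argument "plan" is a list of rows, each a list of 3 entries, a list of its own where there are three numbers: the finger opening in mm, from 0 to 85.4, then the shift along the world's x, y, z in mm, then the turn about the world's z in rad. In form: [[hand, [dx, dy, dz], yaw], ...]. A call has 1 to 10 rows; each row shifts and turns the commanded pose from where the row before left it; what a row does not reach is not made up. A row lasts 1/8 s, in which the tool goes at most 62.5 mm and 10.7 degrees, less where a joint would pass 70% of its speed; a pose out of reach is approached as far as the arm can. A call with a gripper value outside its range is refused whole. The fingers move at their own pace and stop on an object; "grip_force" is the grip in N (left out, the last holds). Time passes only in rows, so rows that do not move let the fingers close. It gives the time, the measured TCP pose, the force, the opening and the grip force at its end, in the units of the state.
- bot.state(): the state, without advancing time (a new reading comes with each control period).
- capture(name): name is "side" or "top"; returns (picture, depth): 384x512x3 uint8, red, green, blue; 384x512 float32, m along the optical axis (not along the pixel's ray), 0 where there is no reading.
- calibration(name): a dict with "mtx" (3x3 intrinsics, pixels), "view" (4x4, takes a point from world to camera coordinates). Camera axes: x right, y up, looking along -z (the intrinsics and any distortion apply to the point x, -y, -z); pixel columns grow to the right and rows downward; lengths in m; the calibration is good to about 2 mm. A picture is of the moment at which its call begins. calibration takes no time and is no camera call.
- workorder.finish_job(): hands the job in; it is judged then, once.
The state is a dict: "time": time; "joint_pos": joint angles; "dq": joint speeds; "tau": joint torques, N m; "position": TCP position; "ee_rot": TCP orientation; "ft_force": force on the tool from outside, world axes, zero at the start; "ft_torque": the same for the moment, N m; "opening": finger opening in m; "gripper_force": force on a finger pad.
Only numpy, scipy, OpenCV 4.12 (cv2) and the standard library are available. Lean on these libraries where they do the work, as an engineer would, in place of code of your own. Each camera call takes 0.05 s, during which the arm holds its last target. There are 200 camera calls.

## Working session

There is one attempt and no reset: what is moved stays moved. The work goes in short steps, Python scripts to look and compute and a tool call to move; the robot and the scene stay as the last step left them, time stands still between calls to the robot, and variables do not carry over. Pictures are saved under pics/ and viewed, at most 10 in all, crops included, and the job is handed in when it is done.

Besides the shell and the picture viewer there is one more tool, called after "Call:" by a JSON object that holds its "name" and its "arguments". play_rows: Moves the arm, as the interface text tells. Its arguments: {"type":"object","properties":{"plan":{"type":"array","items":{"type":"array"}},"grip_force":{"type":"number"}},"required":["plan"]}

```bash
mkdir -p pics; cat > h.py <<'E'
import numpy as np, cv2
from rig import bot, capture, calibration, workorder
def world(name, depth):
    c=calibration(name); K=np.array(c["mtx"]); V=np.array(c["view"]); 
    v,u=np.mgrid[0:depth.shape[0],0:depth.shape[1]]
    x=(u-K[0,2])/K[0,0]*depth; y=(v-K[1,2])/K[1,1]*depth
    P=np.stack([x,-y,-depth,np.ones_like(x)],-1)
    W=(P@np.linalg.inv(V).T)[...,:3]; W[depth<=0]=np.nan
    return W
E
python3 - <<'E'
from h import *
for n in("top","side"):
    p,d=capture(n); np.savez(f"pics/{n}0.npz",p=p,d=d)
    cv2.imwrite(f"pics/{n}0.png",p[...,::-1])
    print({k:np.round(v,3) for k,v in calibration(n).items()})
print(bot.state())
E
```

```text
{'mtx': array([[439.363,   0.   , 253.975],
       [  0.   , 439.363, 193.977],
       [  0.   ,   0.   ,   1.   ]]), 'view': array([[ 0.026, -1.   , -0.003, -0.008],
       [ 0.976,  0.025,  0.216, -0.572],
       [-0.215, -0.008,  0.976, -1.245],
       [ 0.   ,  0.   ,  0.   ,  1.   ]])}
{'mtx': array([[440.022,   0.   , 259.652],
       [  0.   , 440.022, 191.053],
       [  0.   ,   0.   ,   1.   ]]), 'view': array([[ 0.688, -0.725, -0.02 , -0.351],
       [ 0.427,  0.383,  0.819, -0.346],
       [-0.586, -0.572,  0.574, -1.026],
       [ 0.   ,  0.   ,  0.   ,  1.   ]])}
{'time': 0.1, 'joint_pos': array([ 6.72006632e+01,  2.05932700e+01,  8.65938277e+01, -8.04151154e-04,
        7.29093958e+01, -6.59324178e+00]), 'dq': array([ 0.02329965, -0.05663351, -0.06953019,  0.05867946, -0.06204727,
        0.04882578]), 'tau': array([ 1.10458955e-04, -5.28644943e+01, -2.79350924e+01, -8.99375073e-05,
        4.91416838e-03,  3.95331836e-05]), 'position': array([0.1672079 , 0.57557605, 0.23053633]), 'ee_rot': array([[-9.60265098e-01,  2.79088751e-01, -6.40240669e-04],
       [ 2.79089428e-01,  9.60263852e-01, -1.55774144e-03],
       [ 1.80051858e-04, -1.67452914e-03, -9.99998582e-01]]), 'ft_force': array([-0.72439957,  0.02498785, -0.46003962]), 'ft_torque': array([-0.00500647,  0.03880676,  0.01069136]), 'gripper_force': 0.0, 'opening': 0.08550590883650667}
```

View pics/top0.png

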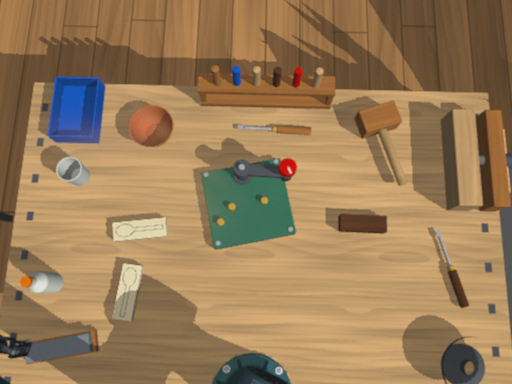

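View pics/side0.png

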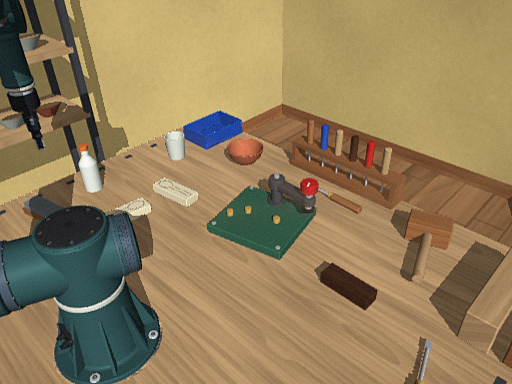

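The top view shows two pale blanks, at (139,229) and (127,292); the upper one looks farther from the base. The fixture is at about (248,205), with dogs at (221,222), (231,206) and (264,200). The pillar is at (241,168), the knob at (288,168) and the offcut at (362,223).

```bash
python3 - <<'E'
from h import *
z=np.load("pics/top0.npz"); p,d=z["p"],z["d"]; W=world("top",d)
hsv=cv2.cvtColor(p,cv2.COLOR_RGB2HSV)
def rect(m,lab):
    n,l,s,c=cv2.connectedComponentsWithStats(m.astype(np.uint8))
    for i in range(1,n):
        if s[i,4]<25: continue
        q=W[l==i]; q=q[~np.isnan(q[:,0])]
        r=cv2.minAreaRect((q[:,:2]*1000).astype(np.float32))
        print(lab,c[i].round(),s[i,4],"mean",q.mean(0).round(4),"medz",np.median(q[:,2]).round(4),"rect",np.round(r[0],1),np.round(r[1],1),round(r[2],1))
X,Y,Z=W[...,0],W[...,1],W[...,2]
win=np.zeros(d.shape,bool); win[205:330,95:180]=1
rect(win&(Z>.022)&(Z<.04),"blank")
g=np.zeros(d.shape,bool); g[150:255,195:305]=1
rect(g&(Z>.02)&(Z<.037)&(hsv[...,0]>60)&(hsv[...,0]<95)&(hsv[...,1]>80),"fix")
rect(g&(hsv[...,0]>15)&(hsv[...,0]<32)&(hsv[...,1]>100)&(Z>.036)&(Z<.06),"dog")
rect(g&((hsv[...,0]<8)|(hsv[...,0]>172))&(hsv[...,1]>150)&(Z>.12),"knob")
rect(g&(Z>.115)&(Z<.128),"hub")
w=np.zeros(d.shape,bool); w[200:245,325:400]=1
rect(w&(Z>.025)&(Z<.045),"offcut")
E
```

```text
blank [139. 228.] 1011 mean [0.4649 0.3501 0.0301] medz 0.03 rect [465.3 351.3] [ 56.6 162.3] 7.3
blank [126. 291.] 1103 mean [0.2801 0.3705 0.0301] medz 0.0302 rect [281.  371.1] [ 58.  159.9] 83.0
fix [268. 162.] 47 mean [ 0.6804 -0.034   0.0302] medz 0.03 rect [681.5 -32.2] [15.9 65. ] 4.8
fix [249. 209.] 4556 mean [0.5322 0.0193 0.0305] medz 0.0305 rect [552.9  25.3] [236.  244.5] 12.1
dog [264. 200.] 40 mean [ 0.5587 -0.023   0.0452] medz 0.0456 rect [558.5 -24. ] [17.1 18.3] 1.0
dog [231. 206.] 40 mean [0.5375 0.0743 0.0461] medz 0.046 rect [537.6  74.6] [18.5 18. ] 0.2
dog [220. 221.] 41 mean [0.4907 0.1058 0.0464] medz 0.0465 rect [491.3 105.4] [18.3 18.3] 0.6
knob [287. 167.] 239 mean [ 0.6296 -0.0836  0.1617] medz 0.163 rect [630.6 -84.7] [46.1 48.8] 17.7
hub [241. 167.] 204 mean [0.6366 0.0455 0.1215] medz 0.1216 rect [637.8  45.5] [48.7 46.2] 1.8
offcut [363. 222.] 811 mean [ 0.4993 -0.3202  0.0364] medz 0.0366 rect [ 500.1 -320.4] [141.1  51.1] 88.7
```

Every measured size and height matches what was given. The seat is at about (510, 17) mm with yaw 12.1°, the swing is about 1.31 rad, and the blank is at (465, 351) with yaw 7.3°. The tool needs to move (+298, -225) mm and turn -66.5°.

Call:
{"name": "play_rows", "arguments": {"plan": [[85, [37, -28, 0], -0.145], [85, [37, -28, 0], -0.145], [85, [37, -28, 0], -0.145], [85, [37, -28, 0], -0.145], [85, [37, -28, -20], -0.145], [85, [37, -28, -30], -0.145], [85, [37, -28, -30], -0.145], [85, [39, -29, -30], -0.145], [85, [0, 0, 0], 0], [85, [0, 0, 0], 0]], "grip_force": 40}}

```text
time: 1.35
position: [0.465, 0.351, 0.121]
ee_rot: [[-0.128, 0.992, -0.001], [0.992, 0.128, -0.0], [-0.0, -0.001, -1.0]]
ft_force: [-0.5, 0.4, 0.6]
opening: 0.0853
gripper_force: 0.0
```

```bash
python3 - <<'E'
from h import *
s=bot.state();R=s["ee_rot"];print(s["position"],np.degrees(np.arctan2(R[1,1],R[0,1])),s["joint_pos"].round(1))
E
```

```text
[0.46503163 0.35104174 0.1210182 ] 7.341411239101477 [30.2 26.  95.5  0.  58.6 22.9]
```

Call:
{"name": "play_rows", "arguments": {"plan": [[85, [0, 0, -40], 0], [85, [0, 0, -40], 0], [85, [0, 0, -26], 0], [85, [0, 0, -10], 0], [85, [0, 0, 0], 0], [50, [0, 0, 0], 0], [50, [0, 0, 0], 0], [50, [0, 0, 0], 0], [50, [0, 0, 0], 0], [50, [0, 0, 0], 0]], "grip_force": 40}}

```text
time: 2.6
position: [0.4662, 0.3518, 0.0067]
ee_rot: [[-0.128, 0.992, 0.002], [0.992, 0.128, 0.001], [0.001, 0.002, -1.0]]
ft_force: [-1.3, 2.4, 6.4]
opening: 0.0551
gripper_force: 43.5
```

Call:
{"name": "play_rows", "arguments": {"plan": [[50, [0, 0, 30], 0], [50, [0, 0, 50], 0], [50, [0, -20, 20], 0], [50, [6, -50, 0], 0.014], [50, [6, -50, 0], 0.014], [50, [6, -55, 0], 0.014], [50, [6, -55, 0], 0.014], [50, [6, -50, 0], 0.014], [50, [6, -40, 0], 0.014], [50, [6, -19, 0], 0]]}}

```text
time: 3.85
position: [0.5076, 0.0102, 0.1057]
ee_rot: [[-0.208, 0.978, 0.001], [0.978, 0.208, -0.0], [-0.0, 0.0, -1.0]]
ft_force: [0.5, 1.2, -1.5]
opening: 0.0551
gripper_force: 43.6
```

Call:
{"name": "play_rows", "arguments": {"plan": [[50, [0, 0, 0], 0], [50, [0, 0, 0], 0]]}}

```text
time: 4.1
position: [0.5071, 0.0131, 0.1053]
ee_rot: [[-0.211, 0.978, -0.001], [0.978, 0.211, 0.001], [0.001, -0.0, -1.0]]
ft_force: [-0.8, -0.2, -1.9]
opening: 0.0552
gripper_force: 43.6
```

```bash
python3 - <<'E'
from h import *
p,d=capture("top");W=world("top",d);Z=W[...,2]
cv2.imwrite("pics/top1.png",cv2.resize(p[140:270,180:320,::-1],None,fx=4,fy=4))
s=bot.state();R=s["ee_rot"];print(s["position"],s["ft_force"],np.degrees(np.arctan2(R[1,1],R[0,1])),s["joint_pos"].round(1))
E
```

```text
[0.50698519 0.01331648 0.10522969] [ 0.13983541  0.55501808 -2.5316171 ] 12.195183760631892 [ -6.3  22.1 105.8   0.   52.1 -18.5]
```

View pics/top1.png

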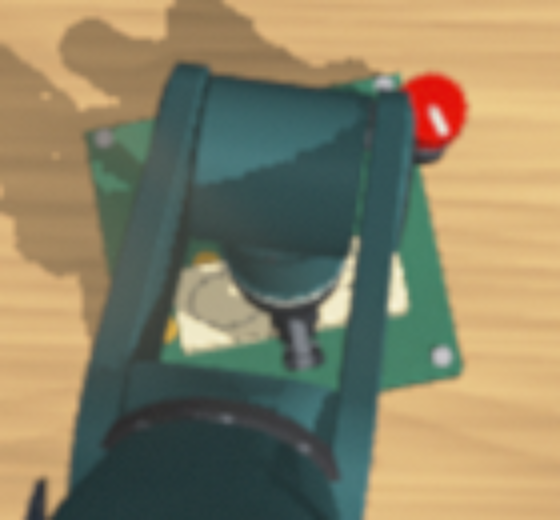

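The view shows the blank held just short of the dogs, pencilled side up, with the knob clear at upper right. I'll lower it now.

Call:
{"name": "play_rows", "arguments": {"plan": [[50, [1, -3, -20], 0], [50, [0, 0, -25], 0], [50, [0, 0, -15], 0], [50, [0, 0, -6], 0], [50, [0, 0, -1], 0], [50, [0, 0, -1], 0], [50, [0, 0, 0], 0]], "grip_force": 25}}

```text
time: 5.03
position: [0.5089, 0.0091, 0.0378]
ee_rot: [[-0.21, 0.978, 0.001], [0.978, 0.21, -0.0], [-0.0, 0.001, -1.0]]
ft_force: [1.0, 0.0, -3.0]
opening: 0.0549
gripper_force: 43.5
```

Call:
{"name": "play_rows", "arguments": {"plan": [[50, [0, 0, -1], 0], [50, [0, 0, 0], 0]]}}

```text
time: 5.28
position: [0.5088, 0.009, 0.0367]
ee_rot: [[-0.21, 0.978, 0.001], [0.978, 0.21, -0.0], [-0.0, 0.001, -1.0]]
ft_force: [-0.1, -1.4, 3.1]
opening: 0.0551
gripper_force: 44.2
```

Call:
{"name": "play_rows", "arguments": {"plan": [[50, [0, 0, -0.7], 0], [50, [0, 0, 0], 0]]}}

```text
time: 5.52
position: [0.5088, 0.009, 0.0367]
ee_rot: [[-0.21, 0.978, 0.001], [0.978, 0.21, -0.0], [-0.0, 0.001, -1.0]]
ft_force: [-2.3, -0.6, 13.0]
opening: 0.0553
gripper_force: 45.3
```

Call:
{"name": "play_rows", "arguments": {"plan": [[50, [-0.4, 2, 0.6], 0], [50, [-0.4, 2, 0], 0], [50, [-0.2, 1, 0], 0], [50, [0, 0, 0], 0]]}}

```text
time: 6.02
position: [0.5085, 0.0137, 0.0367]
ee_rot: [[-0.211, 0.978, 0.002], [0.978, 0.211, -0.001], [-0.001, 0.002, -1.0]]
ft_force: [-0.5, -4.1, 6.0]
opening: 0.0554
gripper_force: 44.5
```

Call:
{"name": "play_rows", "arguments": {"plan": [[50, [-0.2, 1, 0], 0], [50, [0, 0, 0], 0]]}}

```text
time: 6.28
position: [0.5084, 0.0147, 0.0367]
ee_rot: [[-0.211, 0.978, 0.002], [0.978, 0.211, -0.001], [-0.001, 0.002, -1.0]]
ft_force: [0.2, -3.0, 5.3]
opening: 0.0553
gripper_force: 44.5
```

Call:
{"name": "play_rows", "arguments": {"plan": [[50, [-0.2, 1, 0], 0], [50, [0, 0, 0], 0]]}}

```text
time: 6.52
position: [0.5083, 0.0156, 0.0367]
ee_rot: [[-0.211, 0.978, 0.002], [0.978, 0.211, -0.001], [-0.001, 0.002, -1.0]]
ft_force: [0.7, -3.9, 5.9]
opening: 0.055
gripper_force: 44.5
```

Call:
{"name": "play_rows", "arguments": {"plan": [[50, [-0.2, 1, 0], 0], [50, [0, 0, 0], 0]]}}

```text
time: 6.78
position: [0.5081, 0.0167, 0.0367]
ee_rot: [[-0.211, 0.978, 0.002], [0.978, 0.211, -0.001], [-0.001, 0.002, -1.0]]
ft_force: [0.7, -4.0, 6.0]
opening: 0.0553
gripper_force: 44.5
```

Call:
{"name": "play_rows", "arguments": {"plan": [[50, [-0.2, 0.8, 0], 0], [50, [0, 0, 0], 0]]}}

```text
time: 7.02
position: [0.5079, 0.0174, 0.0367]
ee_rot: [[-0.211, 0.978, 0.002], [0.978, 0.211, -0.001], [-0.001, 0.002, -1.0]]
ft_force: [1.1, -3.6, 5.4]
opening: 0.0549
gripper_force: 44.5
```

Call:
{"name": "play_rows", "arguments": {"plan": [[50, [-0.2, 1, 0], 0], [50, [0, 0, 0], 0]]}}

```text
time: 7.28
position: [0.5079, 0.018, 0.0367]
ee_rot: [[-0.211, 0.977, 0.002], [0.977, 0.211, -0.002], [-0.002, 0.002, -1.0]]
ft_force: [1.2, -5.9, 4.9]
opening: 0.0551
gripper_force: 44.4
```

Call:
{"name": "play_rows", "arguments": {"plan": [[50, [-0.2, 1, 0], 0], [50, [0, 0, 0], 0]]}}

```text
time: 7.52
position: [0.5079, 0.0181, 0.0367]
ee_rot: [[-0.212, 0.977, 0.003], [0.977, 0.212, -0.003], [-0.003, 0.002, -1.0]]
ft_force: [1.0, -11.6, 3.7]
opening: 0.0555
gripper_force: 44.3
```

The end dog is touched, so next I push along seat +x.

Call:
{"name": "play_rows", "arguments": {"plan": [[50, [1, 0.2, 0], 0], [50, [0, 0, 0], 0]]}}

```text
time: 7.78
position: [0.508, 0.0181, 0.0367]
ee_rot: [[-0.212, 0.977, 0.001], [0.977, 0.212, -0.003], [-0.003, 0.0, -1.0]]
ft_force: [-1.7, -12.6, 6.2]
opening: 0.0548
gripper_force: 44.7
```

Call:
{"name": "play_rows", "arguments": {"plan": [[50, [1, 0.2, 0], 0], [50, [0, 0, 0], 0]]}}

```text
time: 8.02
position: [0.508, 0.0181, 0.0367]
ee_rot: [[-0.212, 0.977, -0.0], [0.977, 0.212, -0.003], [-0.003, -0.001, -1.0]]
ft_force: [-3.2, -12.7, 10.8]
opening: 0.0551
gripper_force: 45.0
```

Call:
{"name": "play_rows", "arguments": {"plan": [[50, [0.7, 0.15, 0], 0], [50, [0, 0, 0], 0]]}}

```text
time: 8.28
position: [0.5081, 0.0182, 0.0367]
ee_rot: [[-0.213, 0.977, -0.002], [0.977, 0.213, -0.004], [-0.003, -0.002, -1.0]]
ft_force: [-4.2, -14.1, 12.9]
opening: 0.0554
gripper_force: 45.3
```

Call:
{"name": "play_rows", "arguments": {"plan": [[50, [1.2, -0.2, 0.6], 0], [50, [0, 0, 0], 0]]}}

```text
time: 8.52
position: [0.5083, 0.0182, 0.0368]
ee_rot: [[-0.213, 0.977, -0.004], [0.977, 0.213, -0.003], [-0.003, -0.004, -1.0]]
ft_force: [-5.9, -13.3, 7.5]
opening: 0.0551
gripper_force: 44.9
```

Call:
{"name": "play_rows", "arguments": {"plan": [[50, [1, 0, 0], 0], [50, [0, 0, 0], 0]]}}

```text
time: 8.78
position: [0.5083, 0.0182, 0.0368]
ee_rot: [[-0.213, 0.977, -0.005], [0.977, 0.213, -0.003], [-0.002, -0.006, -1.0]]
ft_force: [-7.4, -14.4, 11.9]
opening: 0.0553
gripper_force: 45.2
```

```bash
python3 - <<'E'
from h import *
s=bot.state();R=s["ee_rot"];print(s["position"].round(4),s["ft_force"].round(1),s["ft_torque"].round(2),np.degrees(np.arctan2(R[1,1],R[0,1])))
p,d=capture("side"); cv2.imwrite("pics/side1.png",cv2.resize(p[160:270,190:340,::-1],None,fx=5,fy=5,interpolation=cv2.INTER_CUBIC))
E
```

```text
[0.5083 0.0182 0.0368] [ -7.4 -14.4  11.9] [-1.99  1.05  0.41] 12.31693058584608
```

View pics/side1.png

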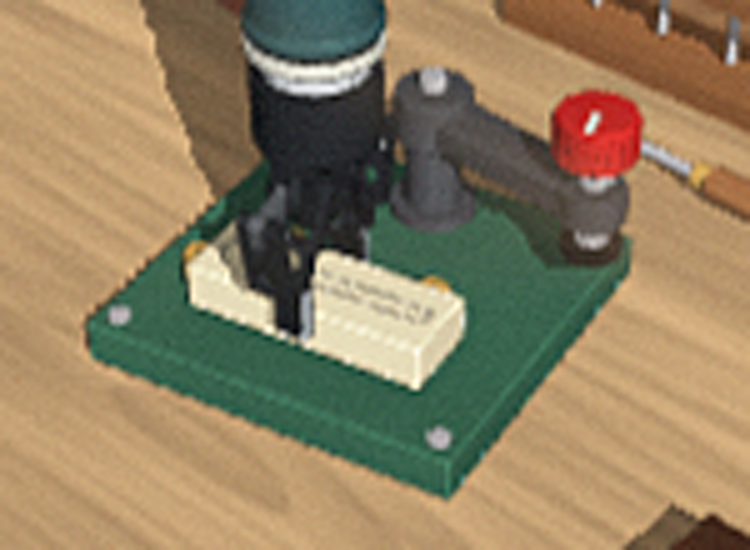

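The blank sits near the dogs, with dogs visible behind its far side and left end. Friction from the y load may be holding it in x, so I'll take off the y and z load and push x again.

Call:
{"name": "play_rows", "arguments": {"plan": [[50, [0.2, -1.4, 0.8], 0], [50, [0, 0, 0], 0], [50, [0, 0, 0], 0]]}}

```text
time: 9.2
position: [0.5104, 0.0185, 0.0372]
ee_rot: [[-0.211, 0.977, -0.002], [0.977, 0.211, -0.001], [-0.0, -0.002, -1.0]]
ft_force: [-2.4, -5.3, 0.7]
opening: 0.0553
gripper_force: 43.8
```

Call:
{"name": "play_rows", "arguments": {"plan": [[50, [1, 0, 0.3], 0], [50, [0, 0, 0], 0]]}}

```text
time: 9.45
position: [0.5105, 0.0185, 0.0372]
ee_rot: [[-0.212, 0.977, -0.004], [0.977, 0.212, -0.001], [-0.0, -0.004, -1.0]]
ft_force: [-4.8, -6.0, -0.4]
opening: 0.055
gripper_force: 43.8
```

Call:
{"name": "play_rows", "arguments": {"plan": [[50, [1, 0, 0.3], 0], [50, [0, 0, 0], 0]]}}

```text
time: 9.7
position: [0.5105, 0.0186, 0.0373]
ee_rot: [[-0.212, 0.977, -0.006], [0.977, 0.212, -0.001], [0.0, -0.006, -1.0]]
ft_force: [-6.8, -6.7, -0.2]
opening: 0.0552
gripper_force: 43.8
```

It slid 2 mm and now stops against the long-side dogs with little vertical load. I'll release slightly and nudge it with the open fingers.

Call:
{"name": "play_rows", "arguments": {"plan": [[62, [-1, 0, -0.4], 0], [62, [-1, 0, 0], 0], [62, [0, 0, 0.5], 0], [62, [0, 0, 0.5], 0]]}}

```text
time: 10.2
position: [0.5116, 0.019, 0.0389]
ee_rot: [[-0.21, 0.978, 0.0], [0.978, 0.21, 0.0], [-0.0, 0.0, -1.0]]
ft_force: [-0.5, -0.0, 0.6]
opening: 0.062
gripper_force: 0.0
```

Call:
{"name": "play_rows", "arguments": {"plan": [[62, [1, 0.2, 0], 0], [62, [1, 0.2, 0], 0], [62, [1, 0.2, 0], 0], [62, [0, 0, 0], 0]]}}

```text
time: 10.7
position: [0.5134, 0.0194, 0.0386]
ee_rot: [[-0.211, 0.978, -0.002], [0.978, 0.211, -0.0], [0.0, -0.002, -1.0]]
ft_force: [-2.6, -1.2, 1.8]
opening: 0.0621
gripper_force: 1.6
```

Call:
{"name": "play_rows", "arguments": {"plan": [[62, [1, 0.2, 0], 0], [62, [1, 0.2, 0], 0], [62, [0, 0, 0], 0]]}}

```text
time: 11.08
position: [0.5134, 0.0196, 0.0383]
ee_rot: [[-0.211, 0.977, -0.005], [0.977, 0.211, -0.001], [0.001, -0.005, -1.0]]
ft_force: [-7.9, -3.4, 4.4]
opening: 0.0615
gripper_force: 3.8
```

Call:
{"name": "play_rows", "arguments": {"plan": [[62, [-3, -0.6, 0], 0], [80, [-2, -0.4, 0], 0], [85, [0, 0, 10], 0], [85, [0, 0, 30], 0], [85, [-10, -30, 40], 0], [85, [-20, -60, 20], 0], [85, [-20, -60, 0], 0], [85, [0, 0, 0], 0]]}}

```text
time: 12.08
position: [0.4627, -0.1308, 0.139]
ee_rot: [[-0.205, 0.979, 0.002], [0.979, 0.205, -0.002], [-0.002, 0.002, -1.0]]
ft_force: [1.0, 0.1, -0.2]
opening: 0.0852
gripper_force: 0.0
```

```bash
python3 - <<'E'
from h import *
s=bot.state();print(s["position"].round(4))
for n in("top","side"):
    p,d=capture(n); np.savez(f"pics/{n}2.npz",p=p,d=d)
    a=p[140:260,190:330] if n=="top" else p[160:270,190:340]
    cv2.imwrite(f"pics/{n}2.png",cv2.resize(a[...,::-1],None,fx=5,fy=5,interpolation=cv2.INTER_CUBIC))
    W=world(n,d);Z=W[...,2];h=cv2.cvtColor(p,cv2.COLOR_RGB2HSV)
    dx,dy=W[...,0]-.5105,W[...,1]-.018; 
    t=np.radians(12.1);sx=(dx*np.cos(t)+dy*np.sin(t))*1e3; sy=(-dx*np.sin(t)+dy*np.cos(t))*1e3
    m=(Z>.056)&(Z<.064)&(abs(sx)<45)&(abs(sy)<100)
    q=np.stack([sx[m],sy[m]],1).astype(np.float32);print(n,m.sum(),cv2.minAreaRect(q),np.median(Z[m]))
    b=(Z>.036)&(Z<.052)&(h[...,0]>14)&(h[...,0]<32)&(h[...,1]>150)&(abs(sx)<60)&(abs(sy)<110)
    k,l,st,c=cv2.connectedComponentsWithStats(b.astype(np.uint8))
    for i in range(1,k):
        if st[i,4]>10: print("dog",sx[l==i].mean(),sy[l==i].mean(),st[i,4])
E
```

```text
[ 0.4627 -0.1308  0.139 ]
top 902 ((0.8535232543945312, -0.393280029296875), (56.9374885559082, 159.82296752929688), 0.5288522243499756) 0.06019552826091612
dog 40.361293606453344 -51.237636870258385 25
dog 38.71939420555752 48.753087169653206 17
dog -1.956791406731919 90.39263547697553 27
side 458 ((-3.6821117401123047, -0.122222900390625), (59.85065841674805, 159.42893981933594), 0.7127127647399902) 0.05882631340429367
```

View pics/top2.png

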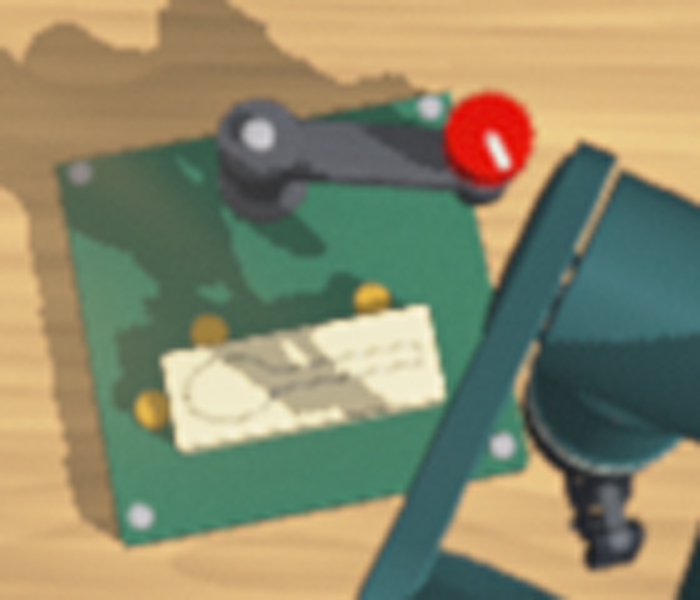

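The top view shows the blank lying on the bed at z = 60 mm, touching the dogs to within about 1 mm. Its end is at 79.5 against the dog face at 79.4, and its side at 29.3 against 28.5. For certainty I'll nudge the free end once with shut fingers.

Call:
{"name": "play_rows", "arguments": {"plan": [[0, [35, 23, 0], 0], [0, [35, 23, 0], 0], [0, [0, 0, -20], 0], [0, [0, 0, -30], 0], [0, [0, 0, -30], 0], [0, [0, 0, -14], 0], [0, [0, 0, 0], 0], [0, [0, 0, 0], 0]]}}

```text
time: 13.18
position: [0.5336, -0.0807, 0.0445]
ee_rot: [[-0.211, 0.977, 0.001], [0.977, 0.211, -0.0], [-0.001, 0.001, -1.0]]
ft_force: [0.1, -0.3, -0.7]
opening: -0.0002
gripper_force: 0.0
```

Call:
{"name": "play_rows", "arguments": {"plan": [[0, [-1, 5, 0], 0], [0, [-1, 4, 0], 0], [0, [-0.2, 1, 0], 0], [0, [-0.2, 1, 0], 0], [0, [-0.2, 1, 0], 0], [0, [0, 0, 0], 0]]}}

```text
time: 13.92
position: [0.5308, -0.0707, 0.0441]
ee_rot: [[-0.211, 0.977, 0.001], [0.977, 0.211, -0.003], [-0.003, 0.001, -1.0]]
ft_force: [-0.7, -8.3, 2.4]
opening: -0.0
gripper_force: 3.8
```

Call:
{"name": "play_rows", "arguments": {"plan": [[0, [-0.2, 1, 0], 0], [0, [0, 0, 0], 0]]}}

```text
time: 14.18
position: [0.5307, -0.0705, 0.0441]
ee_rot: [[-0.212, 0.977, 0.001], [0.977, 0.212, -0.004], [-0.004, 0.001, -1.0]]
ft_force: [-1.5, -12.4, 2.3]
opening: 0.0001
gripper_force: 5.7
```

The blank holds under 12 N in y, so it is seated. Next I go above the knob at (630, -84.5), open and turned by +80°.

Call:
{"name": "play_rows", "arguments": {"plan": [[0, [2, -7, 0], 0], [0, [1, -7, 10], 0], [0, [0, 0, 40], 0], [0, [0, 0, 50], 0], [85, [0, 0, 42], 0.174], [85, [12, 0, 0], 0.174], [85, [25, 0, 0], 0.174], [85, [25, 0, 0], 0.174], [85, [25, 0, 0], 0.174], [85, [9, -2, 0], 0.174]]}}

```text
time: 15.42
position: [0.6304, -0.0839, 0.1862]
ee_rot: [[-0.953, 0.304, 0.001], [0.304, 0.953, 0.0], [-0.001, 0.001, -1.0]]
ft_force: [0.1, 0.9, -0.4]
opening: 0.085
gripper_force: 0.0
```

Call:
{"name": "play_rows", "arguments": {"plan": [[85, [0, 0, 0], 0.174], [85, [0, 0, 0], 0.174], [85, [0, 0, 0], 0], [85, [0, 0, 0], 0]]}}

```text
time: 15.92
position: [0.6288, -0.0839, 0.1859]
ee_rot: [[-1.0, -0.03, 0.0], [-0.03, 1.0, 0.0], [-0.0, 0.0, -1.0]]
ft_force: [-0.3, -0.6, 0.3]
opening: 0.0847
gripper_force: 0.0
```

```bash
python3 - <<'E'
from h import *
s=bot.state();R=s["ee_rot"];print(s["position"].round(4),np.degrees(np.arctan2(R[1,1],R[0,1])),s["joint_pos"].round(1))
z=np.load("pics/top2.npz"); p,d=z["p"],z["d"]; W=world("top",d);h=cv2.cvtColor(p,cv2.COLOR_RGB2HSV)
g=np.zeros(d.shape,bool); g[150:255,195:305]=1
m=g&((h[...,0]<8)|(h[...,0]>172)|(h[...,1]<90))&(W[...,2]>.158)&(abs(W[...,0]-.63)<.04)
q=W[m];print(m.sum(),q.mean(0),cv2.minEnclosingCircle((q[:,:2]*1e3).astype(np.float32)),np.median(q[:,2]))
E
```

```text
[ 0.6288 -0.0839  0.1859] 91.70948874659132 [ -13.8   25.7   85.1    0.    69.2 -105.5]
235 [ 0.63073556 -0.08401183  0.1637967 ] ((631.8333740234375, -84.06040954589844), 25.211772918701172) 0.16375664881556085
```

Call:
{"name": "play_rows", "arguments": {"plan": [[85, [2, 0, -20], 0], [85, [0, 0, -25], 0], [85, [0, 0, -12], 0], [85, [0, 0, 0], 0], [44, [0, 0, 0], 0], [44, [0, 0, 0], 0], [44, [0, 0, 0], 0], [44, [0, 0, 0], 0]], "grip_force": 40}}

```text
time: 16.92
position: [0.6317, -0.0839, 0.1299]
ee_rot: [[-0.999, -0.033, 0.002], [-0.033, 0.999, -0.0], [-0.002, -0.0, -1.0]]
ft_force: [-1.0, 2.0, 6.5]
opening: 0.049
gripper_force: 40.8
```

```bash
python3 - <<'E'
import numpy as np
a=np.radians(np.linspace(267.3,192.1,11));q=np.stack([np.cos(a),np.sin(a)],1)*129.7
print(np.diff(q,axis=0).round(1).tolist())
E
```

```text
[[-16.9, 1.9], [-16.5, 4.1], [-15.8, 6.2], [-14.9, 8.3], [-13.7, 10.1], [-12.2, 11.8], [-10.6, 13.3], [-8.7, 14.6], [-6.8, 15.6], [-4.6, 16.4]]
```

Call:
{"name": "play_rows", "arguments": {"plan": [[44, [-16.9, 1.9, 0], -0.131], [44, [-16.5, 4.1, 0], -0.131], [44, [-15.8, 6.2, 0], -0.131], [44, [0, 0, 0], 0]]}}

```text
time: 17.42
position: [0.5818, -0.0715, 0.1299]
ee_rot: [[-0.936, 0.353, 0.002], [0.353, 0.936, -0.0], [-0.002, 0.0, -1.0]]
ft_force: [-0.1, 0.4, 5.1]
opening: 0.0488
gripper_force: 42.8
```

Call:
{"name": "play_rows", "arguments": {"plan": [[44, [-14.9, 8.3, 0], -0.131], [44, [-13.7, 10.1, 0], -0.131], [44, [-12.2, 11.8, 0], -0.131], [44, [-10.6, 13.3, 0], -0.131], [44, [0, 0, 0], 0]]}}

```text
time: 18.05
position: [0.5306, -0.0279, 0.1298]
ee_rot: [[-0.634, 0.773, 0.002], [0.773, 0.634, -0.001], [-0.001, 0.001, -1.0]]
ft_force: [-1.4, -1.0, 7.8]
opening: 0.0489
gripper_force: 43.2
```

Call:
{"name": "play_rows", "arguments": {"plan": [[44, [-8.7, 14.6, 0], -0.131], [44, [-6.8, 15.6, 0], -0.131], [44, [-2.5, 9, 0], -0.07], [44, [0, 0, 0], 0]]}}

```text
time: 18.55
position: [0.5123, 0.0111, 0.1298]
ee_rot: [[-0.348, 0.937, 0.001], [0.937, 0.348, -0.001], [-0.001, 0.0, -1.0]]
ft_force: [-3.2, -0.1, 10.3]
opening: 0.0493
gripper_force: 43.2
```

```bash
python3 - <<'E'
from h import *
s=bot.state();R=s["ee_rot"];print(s["position"].round(4),s["ft_force"].round(1),s["ft_torque"].round(2),np.degrees(np.arctan2(R[1,1],R[0,1])),s["joint_pos"].round(1))
E
```

```text
[0.5123 0.0111 0.1298] [-3.2 -0.1 10.3] [-0.13  0.63 -0.21] 20.37921802173535 [ -6.5  20.4 103.9  -0.   55.7 -26.8]
```

Very close. I'll creep on to the stop.

Call:
{"name": "play_rows", "arguments": {"plan": [[44, [-0.8, 3, 0], -0.025], [44, [-0.5, 2, 0], -0.015], [44, [0, 0, 0], 0]]}}

```text
time: 18.92
position: [0.5111, 0.0156, 0.1298]
ee_rot: [[-0.311, 0.95, 0.0], [0.95, 0.311, -0.001], [-0.001, 0.0, -1.0]]
ft_force: [-3.2, -1.3, 10.9]
opening: 0.0491
gripper_force: 43.3
```

Call:
{"name": "play_rows", "arguments": {"plan": [[44, [-0.4, 2, 0], -0.015], [44, [0, 0, 0], 0]]}}

```text
time: 19.18
position: [0.5107, 0.0175, 0.1297]
ee_rot: [[-0.297, 0.955, 0.0], [0.955, 0.297, -0.001], [-0.001, 0.0, -1.0]]
ft_force: [-2.9, -1.9, 10.4]
opening: 0.0497
gripper_force: 43.3
```

Call:
{"name": "play_rows", "arguments": {"plan": [[44, [-0.3, 1.5, 0], 0], [44, [0, 0, 0], 0]]}}

```text
time: 19.42
position: [0.5105, 0.0186, 0.1298]
ee_rot: [[-0.297, 0.955, 0.0], [0.955, 0.297, -0.002], [-0.002, -0.0, -1.0]]
ft_force: [-3.2, -3.1, 10.8]
opening: 0.0489
gripper_force: 43.3
```

Call:
{"name": "play_rows", "arguments": {"plan": [[44, [-0.3, 1.5, 0], 0], [44, [0, 0, 0], 0]]}}

```text
time: 19.68
position: [0.5104, 0.019, 0.1298]
ee_rot: [[-0.297, 0.955, 0.001], [0.955, 0.297, -0.003], [-0.004, -0.0, -1.0]]
ft_force: [-3.4, -7.0, 9.8]
opening: 0.0488
gripper_force: 43.3
```

Call:
{"name": "play_rows", "arguments": {"plan": [[44, [-0.3, 1.5, 0], 0], [44, [0, 0, 0], 0]]}}

```text
time: 19.92
position: [0.5103, 0.0192, 0.1298]
ee_rot: [[-0.298, 0.955, 0.001], [0.955, 0.298, -0.006], [-0.006, -0.001, -1.0]]
ft_force: [-3.4, -13.3, 8.8]
opening: 0.0489
gripper_force: 43.3
```

The arm is at its stop: 13 N and no further motion. I ease the load and screw clockwise, sinking 2.5 mm per rad.

Call:
{"name": "play_rows", "arguments": {"plan": [[44, [0.2, -1.2, 0], 0], [44, [0, 0, -0.3], -0.1], [44, [0, 0, -0.4], -0.17], [44, [0, 0, -0.4], -0.17], [44, [0, 0, -0.4], -0.17], [44, [0, 0, -0.4], -0.17], [44, [0, 0, -0.4], -0.17], [44, [0, 0, -0.4], -0.17], [44, [0, 0, -0.4], -0.17], [44, [0, 0, 0], 0]], "grip_force": 60}}

```text
time: 21.18
position: [0.5114, 0.0188, 0.1267]
ee_rot: [[0.836, 0.549, 0.003], [0.549, -0.836, -0.004], [0.0, 0.005, -1.0]]
ft_force: [-1.5, -9.5, 6.6]
opening: 0.049
gripper_force: 60.6
```

```bash
cat > s.py <<'E'
from h import *
s=bot.state();R=s["ee_rot"];print(s["time"],s["position"].round(4),s["ft_force"].round(1),s["ft_torque"].round(2),np.degrees(np.arctan2(R[1,1],R[0,1])),s["joint_pos"].round(1),s["opening"])
E
python3 s.py
```

```text
21.175 [0.5114 0.0188 0.1267] [-1.5 -9.5  6.6] [-1.49  0.13 -0.16] -56.72383366441916 [ -5.5  20.5 104.3  -0.3  55.   51.4] 0.04898547931045785
```

Call:
{"name": "play_rows", "arguments": {"plan": [[44, [0, 0, -0.4], -0.17], [44, [0, 0, -0.4], -0.17], [44, [0, 0, -0.4], -0.17], [44, [0, 0, -0.4], -0.17], [44, [0, 0, -0.4], -0.17], [44, [0, 0, -0.4], -0.17], [44, [0, 0, -0.4], -0.17], [44, [0, 0, 0], 0]]}}

```text
time: 22.18
position: [0.5115, 0.0178, 0.1239]
ee_rot: [[0.82, -0.572, 0.003], [-0.572, -0.82, -0.006], [0.006, 0.003, -1.0]]
ft_force: [-0.1, -13.5, 6.7]
opening: 0.049
gripper_force: 60.8
```

```bash
python3 s.py
```

```text
22.175 [0.5115 0.0178 0.1239] [ -0.1 -13.5   6.7] [-2.27  0.22 -0.12] -124.87605067473933 [ -5.5  20.7 104.4  -0.4  54.6 119.6] 0.04897532958030002
```

Call:
{"name": "play_rows", "arguments": {"plan": [[44, [0, -0.8, -0.3], -0.13], [44, [0, 0, -0.3], -0.13], [44, [0, 0, -0.3], -0.13], [44, [0, 0, 0], 0]]}}

```text
time: 22.68
position: [0.5112, 0.0175, 0.123]
ee_rot: [[0.542, -0.841, 0.002], [-0.841, -0.542, -0.005], [0.006, 0.001, -1.0]]
ft_force: [-1.2, -13.0, 6.3]
opening: 0.049
gripper_force: 60.9
```

```bash
python3 s.py
```

```text
22.675 [0.5112 0.0175 0.123 ] [ -1.2 -13.    6.3] [-1.87  0.26 -0.07] -147.20544394049318 [ -5.6  20.8 104.5  -0.3  54.5 141.8] 0.04902364805892258
```

Call:
{"name": "play_rows", "arguments": {"plan": [[44, [0, 0, -0.3], -0.1], [44, [0, 0, -0.2], -0.08], [44, [0, 0, 0], 0]]}}

```text
time: 23.05
position: [0.5104, 0.0192, 0.1227]
ee_rot: [[0.385, -0.923, 0.001], [-0.923, -0.385, -0.003], [0.003, -0.0, -1.0]]
ft_force: [-2.8, -3.6, 11.2]
opening: 0.0483
gripper_force: 61.8
```

```bash
python3 s.py
```

```text
23.05 [0.5104 0.0192 0.1227] [-2.8 -3.6 11.2] [-0.52  0.43  1.09] -157.35826238384132 [ -5.5  20.8 104.6  -0.2  54.6 152. ] 0.04832166905781184
```

Torque jumped to 1.1 N m after 3.05 rad, so this is the hard stop. One small confirming turn, then release and retreat upward.

Call:
{"name": "play_rows", "arguments": {"plan": [[44, [0, 0, 0.3], -0.05], [44, [0, 0, 0], 0]]}}

```text
time: 23.3
position: [0.5101, 0.0201, 0.1227]
ee_rot: [[0.339, -0.941, 0.001], [-0.941, -0.339, -0.001], [0.002, -0.0, -1.0]]
ft_force: [-3.0, -0.0, 10.3]
opening: 0.0485
gripper_force: 61.5
```

```bash
python3 s.py
```

```text
23.3 [0.5101 0.0201 0.1227] [-3.  -0.  10.3] [0.02 0.41 1.45] -160.18392319583288 [-5.400e+00  2.080e+01  1.046e+02 -1.000e-01  5.460e+01  1.548e+02] 0.04851347240716207
```

Call:
{"name": "play_rows", "arguments": {"plan": [[44, [0, 0, 0], 0.04], [85, [0, 0, 0], 0], [85, [0, 0, 0], 0], [85, [0, 0, 0], 0], [85, [0, 0, 10], 0], [85, [0, 0, 35], 0], [85, [-10, -10, 40], 0], [85, [-15, -55, 20], 0], [85, [-15, -55, 0], 0], [85, [-10, -50, 0], 0]]}}

```text
time: 24.55
position: [0.4596, -0.1512, 0.2279]
ee_rot: [[0.373, -0.928, 0.002], [-0.928, -0.373, -0.001], [0.002, -0.001, -1.0]]
ft_force: [1.1, -0.3, -0.8]
opening: 0.0846
gripper_force: 0.0
```

Call:
{"name": "play_rows", "arguments": {"plan": [[85, [0, -40, 0], 0], [85, [0, 0, 0], 0], [85, [0, 0, 0], 0]]}}

```text
time: 24.92
position: [0.4597, -0.1892, 0.2268]
ee_rot: [[0.372, -0.928, 0.0], [-0.928, -0.372, 0.001], [-0.001, -0.0, -1.0]]
ft_force: [0.7, -0.3, 0.9]
opening: 0.0851
gripper_force: 0.0
```

```bash
python3 s.py; python3 - <<'E'
from h import *
p,d=capture("top"); W=world("top",d);h=cv2.cvtColor(p,cv2.COLOR_RGB2HSV);Z=W[...,2]
dx,dy=W[...,0]-.5105,W[...,1]-.018; t=np.radians(12.1)
sx=(dx*np.cos(t)+dy*np.sin(t))*1e3; sy=(-dx*np.sin(t)+dy*np.cos(t))*1e3
m=(Z>.056)&(Z<.064)&(abs(sx)<45)&(abs(sy)<100)
print(cv2.minAreaRect(np.stack([sx[m],sy[m]],1).astype(np.float32)))
m=((h[...,0]<8)|(h[...,0]>172))&(h[...,1]>150)&(Z>.145)&(abs(sx)<40)&(abs(sy)<40)
print("knob",sx[m].mean(),sy[m].mean(),np.median(Z[m]),m.sum())
cv2.imwrite("pics/top3.png",cv2.resize(p[120:270,180:400,::-1],None,fx=3.5,fy=3.5,interpolation=cv2.INTER_CUBIC))
E
```

```text
24.925 [ 0.4597 -0.1892  0.2268] [ 0.7 -0.3  0.9] [-0.06 -0.   -0.02] -158.17555956212922 [-30.4  12.3  99.3   0.   68.4 127.8] 0.08505117658904111
((0.7664394378662109, -0.33575439453125), (57.164939880371094, 159.5702362060547), 0.25955790281295776)
knob -1.9666861517552277 0.19446054584274874 0.15617299015923125 225
```

View pics/top3.png

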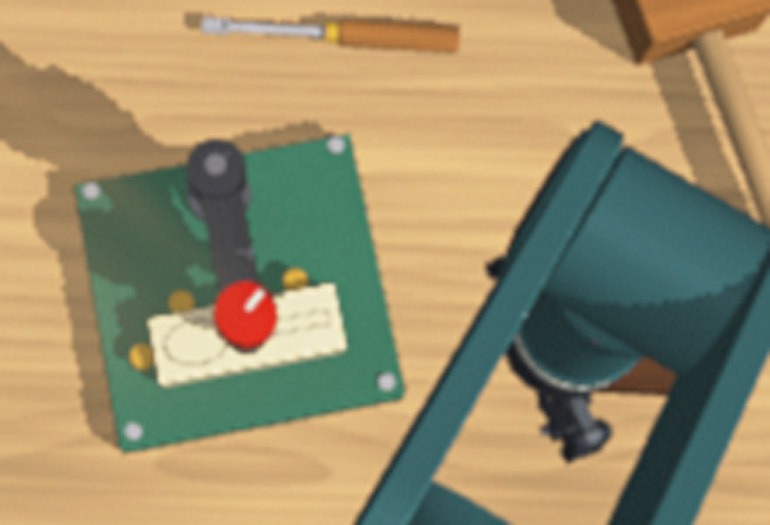

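The arm is in over the blank, the blank still touches the dogs, and the knob top is at 156 mm, which matches 141 mm at its centre and so the tight stop. Handing in.

```bash
python3 -c "
from rig import workorder
print(workorder.finish_job())"
```

```text
the job is handed in; nothing more can be done
None
```

The job is handed in at about 25 s: the blank lies pencilled face up against all three dogs to within about 1 mm, the clamp arm is at its stop, and the red knob is screwed down tight; I never touched the offcut or the gouge, and no verdict came back.

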